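# Press the paint tin lids home in order

## Robot

A 7-joint arm with a two-finger parallel gripper is mounted at the origin on the work surface. World frame = base frame: x ahead of the robot, y to its left, z up, the work surface at z = 0. Lengths are in m, angles in rad, forces in N, time in s.
With the tool pointing down it reaches from about 0.35 to 0.9 m from the base axis. Payload 8.1 kg.
Tool frame: the origin (TCP) lies at the very end of the fingers, on their centre line; the grasp point (between the pads) lies 19 mm behind it; z points along the fingers, y is the line along which they close (so a half turn about z gives the same grasp; the last joint's range is limited). The gripper opens to 92 mm and grips with 3 to 60 N. Pads are 19 mm wide; open, the fingers measure 130 mm over their backs; the gripper's body (75 mm by 190 mm) begins 47 mm behind the grasp point.
Start: joints at [1.16, 0.434, 0.025, 1.573, -0.012, 1.134, -0.075], TCP at [0.189, -0.596, 0.227] pointing down, gripper open.
Joint ranges: [-2.62, 2.62], [-0.44, 2.09], [-1.27, 1.32], [0.08, 2.57], [-1.32, 4.46], [0.12, 2], [-2.74, 2.74]. Speed limits (rad/s): [2.22, 2.22, 3.01, 3.01, 3.14, 3.14, 3.14].

## Interface

Orientations are given as a rotation vector (axis times angle).
In Python, from cell import arm gives the robot as it stands.
- The arm moves only by the tool drive_tool, never from a script. Its argument "targets" is a list of rows, each a list of 7 numbers: the turn, a rotation vector about the world's x, y, z in units of 5 degrees (1.0 is 5 degrees), then the shift along the world's x, y, z in units of 40 mm (1.0 is 40 mm), then the opening, from 0 (shut) to 1 (fully open). In form: [[wx, wy, wz, dx, dy, dz, fingers], ...]. A call has 1 to 5 rows; each row is the pose to reach, as a shift and turn from the pose commanded when the call began; what a row does not reach only later rows make up. A row lasts 1/10 s, in which the tool goes at most 50 mm and 8.59 degrees, less where a joint would pass 70% of its speed; a pose out of reach is approached as far as the arm can. A call with a gripper value outside its range is refused whole. The fingers move at their own pace and stop on an object; "force" is the grip in N (left out, the last holds). Time passes only in rows, so rows that repeat a pose let the fingers close. It gives the time, the measured TCP pose, the force, the opening and the grip force at its end, in the units of the state.
- arm.observe(): the state, without advancing time (a new reading comes with each control period).
- arm.get_image(name): name is "scene" or "top"; returns a dict with "pixels" (400x640x3 uint8, red, green, blue), "intrinsics" (3x3 intrinsics, pixels), "k1" (the pictures are not rectified: a ray, as slopes to the right and down, at radius r is drawn at 1 + k1 r^2 times it, then the intrinsics apply), "rvec" (rotation vector, rad) and "tvec" (3), from world to camera coordinates, as OpenCV has them. Camera axes: x right, y down, z forward; pixel columns grow to the right and rows downward; lengths in m; the calibration is good to about 2 mm. A picture is of the moment at which its call begins. There is no depth.
- arm.sign_off(): hands the job in; it is judged then, once.
The state is a dict: "clock": time; "joints": joint angles; "dq": joint speeds; "joint_efforts": joint torques, N m; "position": TCP position; "ee_rot": TCP orientation; "force": force on the tool from outside, world axes, zero at the start; "ft_torque": the same for the moment, N m; "width": opening from 0.0 (shut) to 1.0 (fully open); "gripper_force": force on a finger pad.
Only numpy, scipy, OpenCV 4.12 (cv2) and the standard library are available. Lean on these libraries where they do the work, as an engineer would, in place of code of your own. Each camera call takes 0.05 s, during which the arm holds its last target. There are 200 camera calls.

## Task

Close up for the night the three striped paint tins in the middle of the bench whose lids stand up off their rims: lightly press each lid fully home with the fingers, first the smallest tin (hardener, which goes off fastest in the air), then the medium one, then the largest. Press gently so that no lid is dented, pick nothing up, and leave the tins and everything else on the bench standing where they are.

Things in the scene. Friction and masses are not known exactly. Their poses are not given: they have to be found in the camera images.
- small_tin: the small paint tin of the three, round, bare metal with a paper band and a grey stripe, 60 mm across and 62 mm tall to its rim, standing loose on the bench; origin at the centre of its underside, z up. The three tins may stand in any order on the bench.
- small_lid (a joint): how far the lid of the small tin has been pressed down, m: 0 = standing 10 mm proud of the rim, 0.010 = fully home on the rim; starts somewhere from 0 to 0.003. It slides down against about 4 N of friction, stays where it is left, and at home rests on a sprung rubber seal, which gives way only above about 6 N, then about 0.7 mm per N for up to 6 mm (15 N), and springs back.
- small_lid_top (a point): centre of the flat top of the small tin's lid, a round aluminium disc 58 mm across and 5 mm thick; when home this point is 67 mm above the underside of the tin
- medium_tin: the medium paint tin of the three, round, bare metal with a paper band and a grey stripe, 80 mm across and 88 mm tall to its rim, standing loose on the bench; origin at the centre of its underside, z up. The three tins may stand in any order on the bench.
- medium_lid (a joint): how far the lid of the medium tin has been pressed down, m: 0 = standing 10 mm proud of the rim, 0.010 = fully home on the rim; starts somewhere from 0 to 0.003. It slides down against about 4 N of friction, stays where it is left, and at home rests on a sprung rubber seal, which gives way only above about 6 N, then about 0.7 mm per N for up to 6 mm (15 N), and springs back.
- medium_lid_top (a point): centre of the flat top of the medium tin's lid, a round aluminium disc 78 mm across and 5 mm thick; when home this point is 93 mm above the underside of the tin
- large_tin: the large paint tin of the three, round, bare metal with a paper band and a grey stripe, 100 mm across and 115 mm tall to its rim, standing loose on the bench; origin at the centre of its underside, z up. The three tins may stand in any order on the bench.
- large_lid (a joint): how far the lid of the large tin has been pressed down, m: 0 = standing 10 mm proud of the rim, 0.010 = fully home on the rim; starts somewhere from 0 to 0.003. It slides down against about 4 N of friction, stays where it is left, and at home rests on a sprung rubber seal, which gives way only above about 6 N, then about 0.7 mm per N for up to 6 mm (15 N), and springs back.
- large_lid_top (a point): centre of the flat top of the large tin's lid, a round aluminium disc 98 mm across and 5 mm thick; when home this point is 120 mm above the underside of the tin
- screwdriver: a screwdriver lying among the tins; a loose bystander, not to be disturbed; origin in its underside
- cup: a white open mixing cup, 56 mm across and 85 mm tall, standing among the tins; a loose bystander, not to be disturbed; origin at the centre of its underside
- brush: a paint brush lying beyond the tins; a loose bystander, not to be disturbed; origin in its underside
- spool: a black wire spool, 64 mm across, 36 mm tall, between robot and tins; a loose bystander, not to be disturbed; origin at the centre of its underside
- block: a cork sanding block, 65 x 100 x 30 mm, between robot and tins; a loose bystander, not to be disturbed; origin at the centre of its underside
- thinner: a white thinner bottle, 72 mm across, 200 mm tall, beyond the tins to the left; a loose bystander, not to be disturbed; origin at the centre of its underside
- filler: a closed black jar, 68 mm across, 100 mm tall, beyond the tins to the right; a loose bystander, not to be disturbed; origin at the centre of its underside

How it is judged:
On the way, in this order (a step that is already met when the one before it is completed fails the run):
1. the lid of the small tin is home (value of joint small_lid above 0.0085 m), for 0.1 s.
2. the lid of the medium tin is home (value of joint medium_lid above 0.0085 m), for 0.1 s.
3. the lid of the large tin is home (value of joint large_lid above 0.0085 m), for 0.1 s.
At the end, for the whole second after the job is handed in: All three lids are home (pressed down at least 8.5 of 10 mm), and the tins stand upright within 0.1 rad, at rest, within 20 mm of where they stood; no other thing on the bench has moved 30 mm (value of joint each of small_lid, medium_lid, large_lid above 0.0085 m and distance of each of small_tin, medium_tin, large_tin from where it was at the start of the episode below 0.02 m and angle between each of small_tin, medium_tin, large_tin's own z axis and vertical below 0.1 rad and linear speed of each of small_tin, medium_tin, large_tin below 0.02 m/s and distance of each of screwdriver, cup, brush, spool, block, thinner, filler from where it was at the start of the episode below 0.03 m); the robot touches nothing.
It fails at once if the medium lid was pressed down before the small one was home (value of joint medium_lid above 0.005 m and not (value of joint small_lid above 0.008 m)).
It fails at once if the large lid was pressed down before the medium one was home (value of joint large_lid above 0.005 m and not (value of joint medium_lid above 0.008 m)).
It fails at once if a tin was pressed harder than 25 N (contact force between any of the arm, the fingers and small_tin above 25 N or contact force between any of the arm, the fingers and medium_tin above 25 N or contact force between any of the arm, the fingers and large_tin above 25 N).
It fails at once if a tin was lifted (10 mm), shifted (20 mm) or tipped (0.15 rad) (height (world z) of any of small_tin, medium_tin, large_tin above 0.01 m or distance of any of small_tin, medium_tin, large_tin from where it was at the start of the episode above 0.02 m or angle between any of small_tin, medium_tin, large_tin's own z axis and vertical above 0.15 rad).
It fails at once if another thing on the bench was moved by more than 30 mm (distance of any of screwdriver, cup, brush, spool, block, thinner, filler from where it was at the start of the episode above 0.03 m).
It also fails if it takes over 42 s, if anything falls off the work surface, if the arm or the gripper's body presses on something with over 40 N, if the wrist force passes 120 N, or if a joint passes its speed limit or range.

## Working session

There is one attempt and no reset: what is moved stays moved. The work goes in short steps, Python scripts to look and compute and a tool call to move; the robot and the scene stay as the last step left them, time stands still between calls to the robot, and variables do not carry over. Pictures are saved under pics/ and viewed, at most 10 in all, crops included, and the job is handed in when it is done.

Besides the shell and the picture viewer there is one more tool, called after "Request:" in YAML: its name, and indented under it one key for each argument. drive_tool: Moves the arm, as the interface text tells. Its arguments: {"type":"object","properties":{"targets":{"type":"array"},"force":{"type":"number"}},"required":["targets"]}

```bash
mkdir -p pics; python3 - <<'E'
from cell import arm
import cv2,pickle
d={}
for n in("scene","top"):
    d[n]=i=arm.get_image(n); cv2.imwrite(f"pics/{n}0.png",i["pixels"][:,:,::-1]); print(n,i["intrinsics"],i["k1"],i["rvec"],i["tvec"])
pickle.dump(d,open("d.pkl","wb"))
print(arm.observe())
E
```

```text
scene [[492.46529044   0.         317.23596888]
 [  0.         492.46529044 199.25603203]
 [  0.           0.           1.        ]] -0.12491374807409694 [ 1.82772247  1.84543671 -0.64570444] [-0.06187694 -0.35573266  1.82827742]
top [[411.80519204   0.         317.73629412]
 [  0.         411.80519204 202.5263736 ]
 [  0.           0.           1.        ]] 0.03151050092684547 [ 2.15950815 -2.19290216  0.0713712 ] [0.0845168  0.55102898 1.24120106]
{'clock': 0.1, 'joints': array([ 1.16037797,  0.43513325,  0.0249862 ,  1.57397241, -0.01157462,
        1.13399477, -0.07509242]), 'dq': array([ 0.00062909, -0.00067487, -0.00115767, -0.00318018, -0.0015888 ,
        0.00013945,  0.00107593]), 'joint_efforts': array([ 3.33258773e-03, -6.69133544e+01,  9.88259241e-01, -3.15149188e+01,
       -6.05604588e-02,  3.74867558e-02,  2.88276556e-05]), 'position': array([ 0.18916595, -0.59522607,  0.22604909]), 'ee_rot': array([-3.10317196e+00, -4.81315145e-01,  5.62659921e-04]), 'force': array([0.32399773, 0.79253147, 0.66376544]), 'ft_torque': array([-0.03180483, -0.04218127, -0.090326  ]), 'gripper_force': 0.0, 'width': 1.000388208552617}
```

View pics/scene0.png

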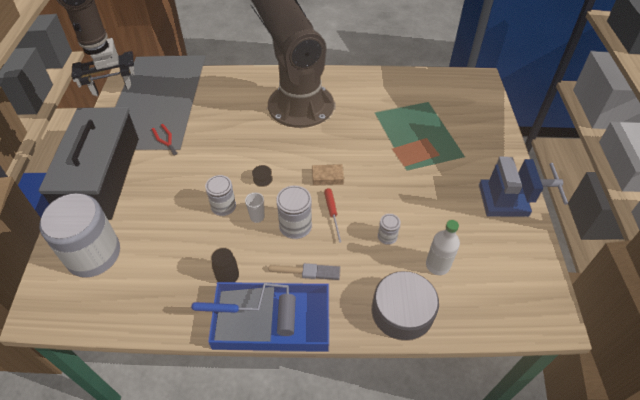

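View pics/top0.png

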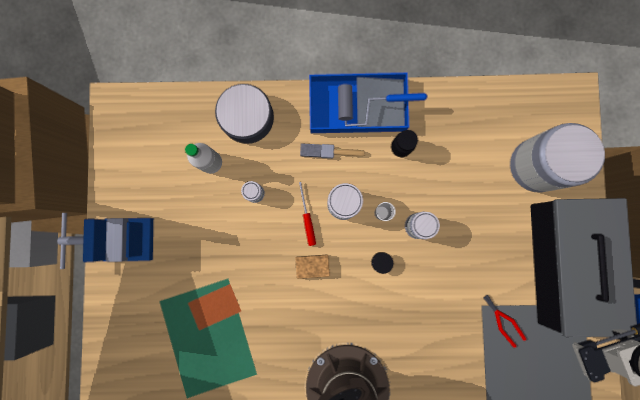

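The scene view shows the medium tin at about (221,195), the large at (294,212) and the small at (388,230). In the top view they are at (423,225), (345,201) and (252,191). The cup stands between medium and large, and the screwdriver lies between large and small.

```bash
python3 - <<'E'
import cv2,pickle,numpy as np
d=pickle.load(open("d.pkl","rb"))
c=[]
for n,ps in(("scene",[(388,224),(220,186),(294,200)]),("top",[(252,191),(423,225),(345,201)])):
    c.append(np.hstack([cv2.resize(d[n]["pixels"][v-25:v+25,u-25:u+25,::-1],(260,260),interpolation=cv2.INTER_CUBIC) for u,v in ps]))
cv2.imwrite("pics/crop.png",np.vstack(c))
E
```

```text
(no output)
```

View pics/crop.png

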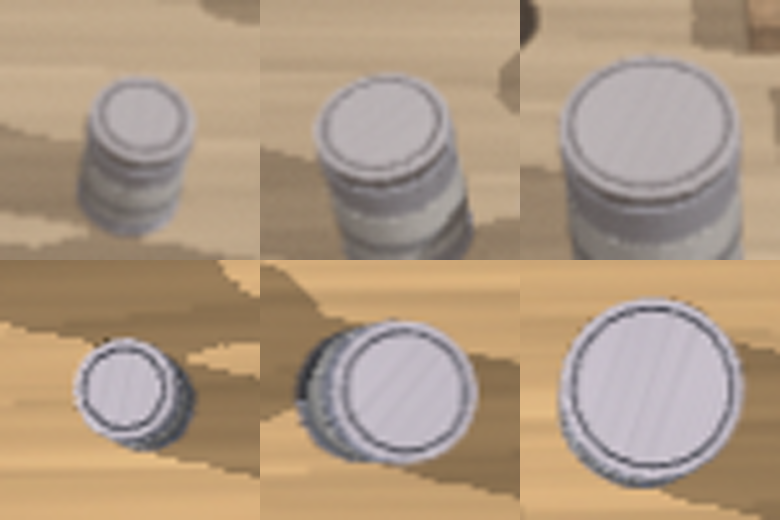

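The crops show a dark groove ring concentric on each lid top. I'll take the disc inside it by flood fill, then triangulate from the two views.

```bash
cat > h.py <<'E'
import cv2,numpy as np
def ray(i,uv):
    k=i["k1"]; D=np.array([k,0,0,0,0.])
    p=cv2.undistortPoints(np.array([[uv]],float),i["intrinsics"],D)[0,0]
    R=cv2.Rodrigues(np.array(i["rvec"],float))[0]
    return -R.T@np.ravel(i["tvec"]), R.T@np.array([*p,1.])
def tri(rs):
    A=np.zeros((3,3));b=np.zeros(3)
    for o,v in rs:
        v=v/np.linalg.norm(v);P=np.eye(3)-np.outer(v,v);A+=P;b+=P@o
    x=np.linalg.solve(A,b)
    return x,[np.linalg.norm(np.cross(x-o,v/np.linalg.norm(v))) for o,v in rs]
def disc(px,uv,s=4,tol=14):
    u,v=uv; w=30; c=cv2.resize(px[v-w:v+w,u-w:u+w],None,fx=s,fy=s,interpolation=cv2.INTER_CUBIC).copy()
    m=np.zeros((c.shape[0]+2,)*2,np.uint8)
    cv2.floodFill(c,m,(w*s,w*s),0,(tol,)*3,(tol,)*3,4|cv2.FLOODFILL_FIXED_RANGE|(255<<8)|cv2.FLOODFILL_MASK_ONLY)
    m=m[1:-1,1:-1]; cn=max(cv2.findContours(m,0,2)[0],key=cv2.contourArea)
    e=cv2.fitEllipse(cv2.convexHull(cn)); return (np.array(e[0])+.5)/s-.5+[u-w,v-w], np.array(e[1])/s
E
python3 - <<'E'
import pickle; from h import *
d=pickle.load(open("d.pkl","rb"))
for n,a,b in(("small",(390,221),(251,191)),("medium",(219,185),(426,225)),("large",(294,198),(345,201))):
    pa,ea=disc(d["scene"]["pixels"],a); pb,eb=disc(d["top"]["pixels"],b)
    x,r=tri([ray(d["scene"],pa),ray(d["top"],pb)]); print(n,pa.round(1),ea.round(1),pb.round(1),eb.round(1),x.round(4),np.round(r,4))
i=d["top"]
for n,uv,z in(("cup",(385,212),.085),("spool",(382,263),.036),("block",(312,267),.03),("thinner",(192,150),.2),("filler",(405,141),.1),("sdriver",(309,230),.02)):
    o,v=ray(i,uv); print(n,(o+v*(z-o[2])/v[2]).round(3))
E
```

```text
small [389.9 220.9] [11.  13.9] [250.4 190.3] [13.6 13.7] [0.5879 0.2751 0.0719] [0.001 0.001]
medium [217.8 184.3] [15.4 20.1] [425.4 224.8] [20.7 21.3] [ 0.4776 -0.2296  0.099 ] [0.0013 0.0013]
large [293.4 198.3] [22.  28.5] [345.  200.1] [28.5 28.6] [ 0.5499 -0.0007  0.1253] [0.0014 0.0014]
cup [ 0.517 -0.119  0.085]
spool [ 0.367 -0.113  0.036]
block [0.357 0.096 0.03 ]
thinner [0.684 0.406 0.2  ]
filler [ 0.721 -0.18   0.1  ]
sdriver [0.469 0.104 0.02 ]
```

Request:
drive_tool:
  targets:
    - [0,0,0,0,0,1.2,0]
    - [0,0,0,0,0,2.4,0]
    - [0,0,0,0.5,1.0,2.8,0]
    - [0,0,0,1.0,2.1,2.8,0]
    - [0,0,0,1.5,3.2,2.8,0]
  force: 10

```text
clock: 0.6
position: [0.2498, -0.4663, 0.339]
ee_rot: [3.104, 0.48, 0.001]
force: [0.4, 0.3, -0.4]
width: 0.615
gripper_force: 0.0
```

Request:
drive_tool:
  targets:
    - [0,0,0,0.5,1.1,0,0]
    - [0,0,0,1.0,2.2,0,0]
    - [0,0,0,1.5,3.3,0,0]
    - [0,0,0,2.0,4.4,0,0]
    - [0,0,0,2.5,5.5,0,0]

```text
clock: 1.1
position: [0.3495, -0.2457, 0.3387]
ee_rot: [3.104, 0.481, -0.0]
force: [1.8, -0.7, 1.1]
width: 0.181
gripper_force: 0.0
```

Request:
drive_tool:
  targets:
    - [0,0,0,0.5,1.1,0,0]
    - [0,0,0,1.0,2.2,0,0]
    - [0,0,0,1.5,3.3,0,0]
    - [0,0,0,2.0,4.4,0,0]
    - [0,0,0,2.5,5.5,0,0]

```text
clock: 1.6
position: [0.4495, -0.0259, 0.3387]
ee_rot: [3.104, 0.481, 0.0]
force: [0.3, -1.0, -0.2]
width: 0.006
gripper_force: 0.0
```

Request:
drive_tool:
  targets:
    - [0,0,0,0.5,1.1,0,0]
    - [0,0,0,1.0,2.2,0,0]
    - [0,0,0,1.5,3.3,0,0]
    - [0,0,0,2.0,4.4,0,0]
    - [0,0,0,2.5,5.5,0,0]

```text
clock: 2.1
position: [0.5498, 0.1939, 0.3383]
ee_rot: [3.104, 0.48, -0.001]
force: [0.4, 0.2, 1.0]
width: 0.005
gripper_force: 0.0
```

Request:
drive_tool:
  targets:
    - [0,0,0,0.5,1.0,0,0]
    - [0,0,0,0.95,2.03,0,0]
    - [0,0,0,0.95,2.03,-1.2,0]
    - [0,0,0,0.95,2.03,-2.4,0]
    - [0,0,0,0.95,2.03,-3.6,0]

```text
clock: 2.6
position: [0.5871, 0.2739, 0.1927]
ee_rot: [-3.104, -0.483, 0.0]
force: [0.9, -0.0, 0.3]
width: 0.005
gripper_force: 0.0
```

Request:
drive_tool:
  targets:
    - [0,0,0,0,0,-0.8,0]
    - [0,0,0,0,0,-1.6,0]
    - [0,0,0,0,0,-2.0,0]
    - [0,0,0,0,0,-2.25,0]
    - [0,0,0,0,0,-2.25,0]

```text
clock: 3.1
position: [0.5871, 0.2734, 0.1041]
ee_rot: [3.104, 0.481, -0.002]
force: [-0.3, -0.0, -0.4]
width: 0.001
gripper_force: 0.0
```

```bash
python3 - <<'E'
from cell import arm
import cv2,numpy as np
o=arm.observe();print(o["position"],o["force"])
a=arm.get_image("scene")["pixels"][180:260,340:440,::-1];b=arm.get_image("top")["pixels"][150:230,202:302,::-1]
cv2.imwrite("pics/c1.png",np.hstack([cv2.resize(x,None,fx=4,fy=4,interpolation=2) for x in(a,b)]))
E
```

```text
[0.58709532 0.27335014 0.10408922] [-0.3135853  -0.00181123 -0.3720937 ]
```

View pics/c1.png

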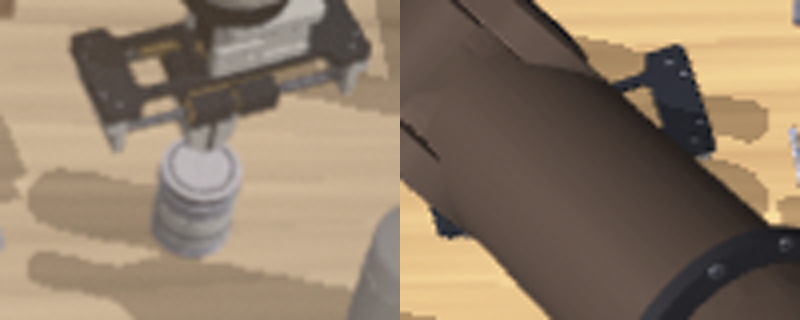

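The closed fingertips are above the small lid, at crop (205,150), with the lid centre at about (200,165). I'll check numerically that the thinner bottle hasn't been disturbed, then descend.

```bash
python3 - <<'E'
from cell import arm
import pickle,numpy as np
d=pickle.load(open("d.pkl","rb"));a=arm.get_image("scene")["pixels"].astype(int);D=np.abs(a-d["scene"]["pixels"]).max(2)>40
print("thinner diff px",D[215:275,425:465].sum(), "green cap",D[218:235,442:462].sum())
E
```

```text
thinner diff px 0 green cap 0
```

Request:
drive_tool:
  targets:
    - [0,0,0,0,0,-0.25,0]
    - [0,0,0,0,0,-0.45,0]
    - [0,0,0,0,0,-0.55,0]
    - [0,0,0,0,0,-0.6,0]
    - [0,0,0,0,0,-0.65,0]

```text
clock: 3.75
position: [0.5873, 0.2736, 0.0785]
ee_rot: [3.104, 0.482, -0.0]
force: [1.1, 0.2, -0.7]
width: 0.005
gripper_force: 0.0
```

Request:
drive_tool:
  targets:
    - [0,0,0,0,0,-0.05,0]
    - [0,0,0,0,0,-0.1,0]
    - [0,0,0,0,0,-0.15,0]
    - [0,0,0,0,0,-0.2,0]
    - [0,0,0,0,0,-0.25,0]

```text
clock: 4.25
position: [0.5874, 0.2737, 0.0689]
ee_rot: [-3.104, -0.482, -0.001]
force: [-0.1, -1.1, 3.9]
width: 0.005
gripper_force: 2.0
```

Sliding at 4 N friction. Continuing in 1 mm rows.

Request:
drive_tool:
  targets:
    - [0,0,0,0,0,-0.02,0]
    - [0,0,0,0,0,-0.04,0]
    - [0,0,0,0,0,-0.06,0]
    - [0,0,0,0,0,-0.08,0]
    - [0,0,0,0,0,-0.08,0]

```text
clock: 4.75
position: [0.5875, 0.2737, 0.0659]
ee_rot: [-3.104, -0.481, -0.001]
force: [-1.2, -2.1, 8.2]
width: 0.003
gripper_force: 3.8
```

Request:
drive_tool:
  targets:
    - [0,0,0,0,0,-0.02,0]
    - [0,0,0,0,0,-0.04,0]
    - [0,0,0,0,0,-0.04,0]

```text
clock: 5.05
position: [0.5875, 0.2737, 0.0646]
ee_rot: [3.104, 0.481, 0.001]
force: [-2.2, -1.5, 8.7]
width: 0.007
gripper_force: 4.8
```

Request:
drive_tool:
  targets:
    - [0,0,0,0,0,0.3,0]
    - [0,0,0,0,0,1.3,0]
    - [0,0,0,0,0,2.5,0]
    - [0,0,0,0,0,3.7,0]
    - [0,0,0,-0.25,-1.15,4.0,0]

```text
clock: 5.55
position: [0.5782, 0.2358, 0.2303]
ee_rot: [-3.095, -0.493, -0.014]
force: [0.8, -0.5, -0.3]
width: 0.005
gripper_force: 0.0
```

Request:
drive_tool:
  targets:
    - [0,0,0,-0.25,-1.2,0,0]
    - [0,0,0,-0.5,-2.4,0,0]
    - [0,0,0,-0.75,-3.6,0,0]
    - [0,0,0,-1.0,-4.8,0,0]
    - [0,0,0,-1.25,-6.0,0,0]

```text
clock: 6.05
position: [0.5264, -0.0143, 0.2242]
ee_rot: [3.104, 0.482, 0.0]
force: [1.0, -1.0, 0.3]
width: 0.005
gripper_force: 0.0
```

Request:
drive_tool:
  targets:
    - [0,0,0,-0.25,-1.2,0,0]
    - [0,0,0,-0.5,-2.4,0,0]
    - [0,0,0,-0.75,-3.6,0,0]
    - [0,0,0,-1.0,-4.6,0,0]
    - [0,0,0,-1.25,-5.4,0,0]

```text
clock: 6.55
position: [0.4761, -0.2313, 0.2241]
ee_rot: [3.104, 0.478, -0.001]
force: [0.8, -0.5, 0.1]
width: 0.006
gripper_force: 0.0
```

```bash
python3 - <<'E'
from cell import arm
import cv2,numpy as np,pickle
from h import *
o=arm.observe();print(o["position"],o["force"])
s=arm.get_image("scene");t=arm.get_image("top")
a=s["pixels"][180:260,340:440,::-1];b=s["pixels"][150:230,180:280,::-1]
cv2.imwrite("pics/c2.png",np.hstack([cv2.resize(x,None,fx=4,fy=4,interpolation=2) for x in(a,b)]))
pa,_=disc(s["pixels"],(390,223));pb,_=disc(t["pixels"],(251,191));print(tri([ray(s,pa),ray(t,pb)]),pa,pb)
E
```

```text
[ 0.47614128 -0.23129683  0.22410034] [ 0.77575517 -0.45277418  0.11886618]
(array([0.58803596, 0.27531701, 0.06382625]), [np.float64(0.0009791894264613843), np.float64(0.0009791894264614177)]) [389.64338684 222.59698105] [250.74781418 190.50471497]
```

View pics/c2.png

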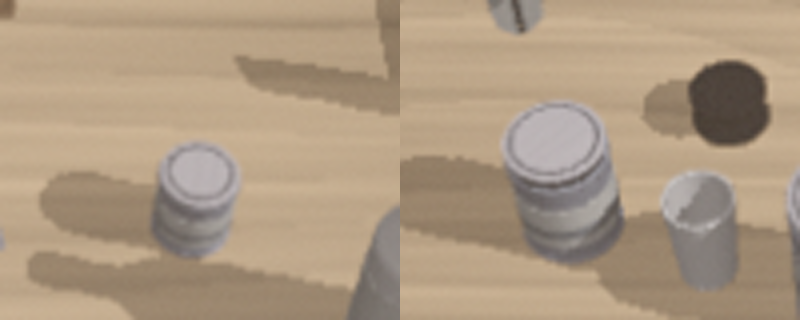

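The small lid is now down at crop (198,175), about 8 mm lower than before, and its tin has not moved. The medium lid is centred at crop (555,140), with the fingers above it.

Request:
drive_tool:
  targets:
    - [0,0,0,0,0,-1.0,0]
    - [0,0,0,0,0,-2.0,0]
    - [0,0,0,0,0,-2.6,0]
    - [0,0,0,0,0,-2.85,0]
    - [0,0,0,0,0,-2.95,0]

```text
clock: 7.15
position: [0.4772, -0.2278, 0.1055]
ee_rot: [-3.103, -0.482, 0.001]
force: [0.7, 0.2, 0.3]
width: 0.005
gripper_force: 0.0
```

Request:
drive_tool:
  targets:
    - [0,0,0,0,0,-0.05,0]
    - [0,0,0,0,0,-0.1,0]
    - [0,0,0,0,0,-0.15,0]
    - [0,0,0,0,0,-0.2,0]
    - [0,0,0,0,0,-0.25,0]

```text
clock: 7.65
position: [0.4782, -0.2286, 0.0966]
ee_rot: [3.103, 0.481, 0.003]
force: [0.8, -0.6, 4.2]
width: 0.005
gripper_force: 2.0
```

Request:
drive_tool:
  targets:
    - [0,0,0,0,0,-0.03,0]
    - [0,0,0,0,0,-0.06,0]
    - [0,0,0,0,0,-0.09,0]
    - [0,0,0,0,0,-0.11,0]
    - [0,0,0,0,0,-0.11,0]

```text
clock: 8.15
position: [0.4782, -0.2286, 0.092]
ee_rot: [3.104, 0.481, 0.002]
force: [2.4, -0.3, 8.4]
width: 0.007
gripper_force: 3.8
```

Request:
drive_tool:
  targets:
    - [0,0,0,0,0,-0.02,0]
    - [0,0,0,0,0,-0.04,0]
    - [0,0,0,0,0,-0.04,0]

```text
clock: 8.45
position: [0.4782, -0.2286, 0.0905]
ee_rot: [3.104, 0.481, 0.002]
force: [0.5, 0.5, 9.7]
width: 0.006
gripper_force: 4.8
```

Request:
drive_tool:
  targets:
    - [0,0,0,0,0,0.3,0]
    - [0,0,0,0,0,1.2,0]
    - [0,0,0,0,0,2.2,0]
    - [0,0,0,0,0,3.0,0]
    - [0,0,0,0.3,1.0,3.0,0]

```text
clock: 8.95
position: [0.4893, -0.1943, 0.2138]
ee_rot: [3.101, 0.466, 0.004]
force: [0.8, -0.4, -1.4]
width: 0.003
gripper_force: 0.0
```

Request:
drive_tool:
  targets:
    - [0,0,0,0.35,1.1,0,0]
    - [0,0,0,0.7,2.2,0,0]
    - [0,0,0,1.05,3.3,0,0]
    - [0,0,0,1.4,4.2,0,0]
    - [0,0,0,1.5,4.7,0,0]

```text
clock: 9.45
position: [0.5491, 0.0034, 0.21]
ee_rot: [-3.102, -0.487, 0.002]
force: [0.6, 0.2, 0.2]
width: 0.005
gripper_force: 0.0
```

```bash
python3 - <<'E'
from cell import arm
import cv2,numpy as np
from h import *
o=arm.observe();print(o["position"],o["force"])
s=arm.get_image("scene");t=arm.get_image("top")
cv2.imwrite("pics/c3.png",np.hstack([cv2.resize(x["pixels"][v:v+100,u:u+100,::-1],None,fx=4,fy=4,interpolation=2) for x,u,v in((s,180,140),(t,360,175))]))
pa,_=disc(s["pixels"],(218,186));pb,_=disc(t["pixels"],(425,225));print(tri([ray(s,pa),ray(t,pb)]),pa,pb)
E
```

```text
[0.54910325 0.00339022 0.20996059] [0.58693182 0.21905468 0.24295987]
(array([ 0.47762284, -0.22949088,  0.08985036]), [np.float64(0.0012607755757458453), np.float64(0.0012607755757459273)]) [218.33156967 186.29716492] [424.58518982 224.89014053]
```

View pics/c3.png

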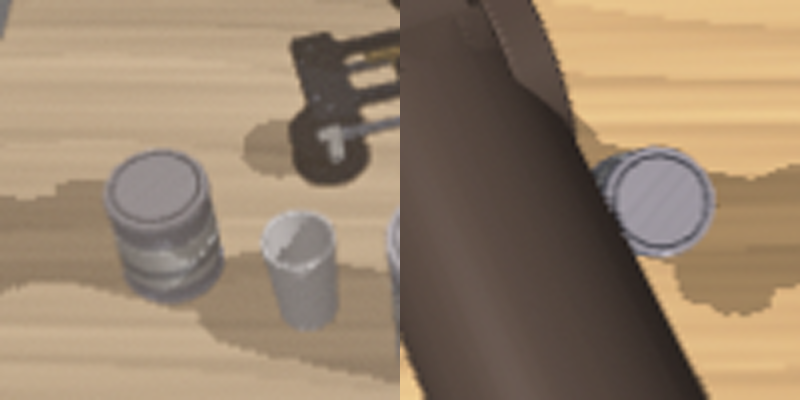

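The medium lid is flush at crop (158,187), about 9 mm lower, and its tin has not moved. The large lid is next.

Request:
drive_tool:
  targets:
    - [0,0,0,0,0,-0.8,0]
    - [0,0,0,0,0,-1.4,0]
    - [0,0,0,0,0,-1.75,0]
    - [0,0,0,0,0,-1.9,0]
    - [0,0,0,0,0,-1.95,0]

```text
clock: 10.05
position: [0.5491, -0.0011, 0.1318]
ee_rot: [3.105, 0.48, -0.001]
force: [0.6, 0.6, 0.1]
width: 0.006
gripper_force: 0.0
```

Request:
drive_tool:
  targets:
    - [0,0,0,0,0,-0.05,0]
    - [0,0,0,0,0,-0.1,0]
    - [0,0,0,0,0,-0.15,0]
    - [0,0,0,0,0,-0.2,0]
    - [0,0,0,0,0,-0.25,0]

```text
clock: 10.55
position: [0.5499, -0.0005, 0.1224]
ee_rot: [3.104, 0.481, 0.002]
force: [0.4, -0.3, 4.6]
width: 0.002
gripper_force: 2.0
```

Request:
drive_tool:
  targets:
    - [0,0,0,0,0,-0.03,0]
    - [0,0,0,0,0,-0.06,0]
    - [0,0,0,0,0,-0.08,0]
    - [0,0,0,0,0,-0.1,0]
    - [0,0,0,0,0,-0.1,0]

```text
clock: 11.05
position: [0.5499, -0.0005, 0.1184]
ee_rot: [3.104, 0.481, 0.002]
force: [1.0, -2.3, 8.1]
width: 0.006
gripper_force: 4.2
```

Request:
drive_tool:
  targets:
    - [0,0,0,0,0,-0.02,0]
    - [0,0,0,0,0,-0.02,0]
    - [0,0,0,0,0,-0.02,0]

```text
clock: 11.35
position: [0.5499, -0.0005, 0.1178]
ee_rot: [3.104, 0.481, 0.002]
force: [-0.2, -1.1, 9.3]
width: 0.007
gripper_force: 4.6
```

Seated. Now I'll lift, back off and check.

Request:
drive_tool:
  targets:
    - [0,0,0,0,0,0.3,0]
    - [0,0,0,0,0,1.2,0]
    - [0,0,0,0,0,2.4,0]
    - [0,0,0,0,0,3.6,0]
    - [0,0,0,-0.7,-0.7,4.5,0]

```text
clock: 11.85
position: [0.5248, -0.0228, 0.2981]
ee_rot: [-3.1, -0.49, -0.006]
force: [1.1, -0.8, 0.4]
width: 0.003
gripper_force: 0.0
```

Request:
drive_tool:
  targets:
    - [0,0,0,-0.6,-1.0,0,0]
    - [0,0,0,-1.2,-2.0,0,0]
    - [0,0,0,-1.8,-3.0,0,0]
    - [0,0,0,-2.4,-4.0,0,0]
    - [0,0,0,-2.4,-4.0,0,0]

```text
clock: 12.35
position: [0.4231, -0.1923, 0.2945]
ee_rot: [3.105, 0.467, -0.005]
force: [-0.2, 0.5, -0.3]
width: 0.008
gripper_force: 0.0
```

```bash
python3 - <<'E'
from cell import arm
import cv2,pickle
from h import *
o=arm.observe();print(o["position"],o["force"],abs(o["dq"]).max())
s=arm.get_image("scene");t=arm.get_image("top");cv2.imwrite("pics/s4.png",s["pixels"][:,:,::-1])
for n,a,b in(("small",(390,223),(251,191)),("medium",(218,186),(425,225)),("large",(294,200),(345,201))):
    pa,_=disc(s["pixels"],a);pb,_=disc(t["pixels"],b);print(n,tri([ray(s,pa),ray(t,pb)])[0].round(4),pa.round(1),pb.round(1))
E
```

```text
[ 0.42305003 -0.19231021  0.29452962] [-0.19096569  0.46175655 -0.34762628] 0.10317124126198957
small [0.588  0.2753 0.0639] [389.6 222.6] [250.8 190.5]
medium [ 0.4781 -0.2293  0.0904] [218.3 186.3] [424.6 224.7]
large [ 0.5498 -0.0006  0.1165] [293.5 200.2] [344.9 200.4]
```

View pics/s4.png

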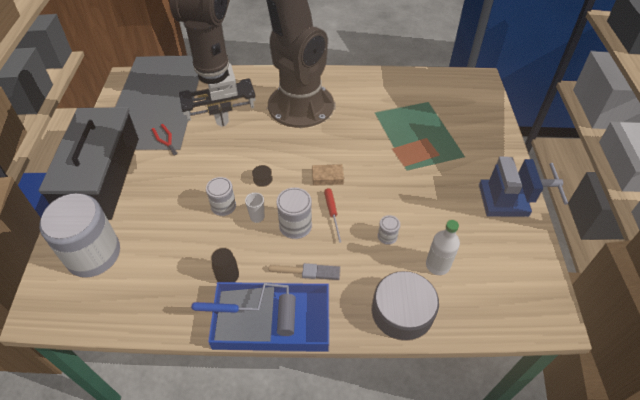

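The picture shows all three lids down, at (390,223), (218,186) and (294,200). Everything else is where it was, and the arm is clear.

```bash
python3 -c "
from cell import arm
print(arm.sign_off())"
```

```text
the job is handed in; nothing more can be done
None
```

All three lids are pressed home in the order small, medium, large, with measured force under 10 N in every reading; the camera check showed tins and bystanders where they started, and the job is handed in at about 12.5 s (the sign-off returned no verdict).

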